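Lay a gas detector in its test dock and flip the hood shut

TASK

Get the gas detector ready for its bump test without picking it up: with a fingertip, tip it over onto its back (display up, head towards the end block) in the channel of the test dock, push it along the channel until its head is fully home against the end block, and only then flip the hood over and push it all the way down flat over the detector. Nothing is to be lifted or carried, and the other things on the bench stay where they are.

Things in the scene. Friction and masses are not known exactly. Their poses are not given: they have to be found in the camera images.
- dock: Fixed grey test dock, 250 x 112 mm, with a straight channel along its x. Origin: centre of the underside, at bench height; x runs away from the robot along the channel to the end block, y left (hinge side), z up. Pale channel floor 12 mm above the bench, 68 mm wide (y -34 to 34) between rails 10 mm thick, tops 30 mm above the bench; open at the near end (x = -120 mm).
- dock_port (a point): Centre of the stop face of the dock's end block: dock x = 110, y = 0, 28 mm above the bench. The block is 88 mm wide, its top 52 mm above the bench. Outside the right rail, at dock x = 75, y = -50 mm, stands a steel post for the shut hood, 30 mm long, top 47 mm above the bench.
- detector: Loose black gas detector, a box 32 (its x) x 60 (y) x 110 mm (z, foot to head), about 0.25 kg, display on its -x face. It starts standing on its foot in the channel near the open end, display towards the robot, back towards the end block. Origin: centre of the foot face. On its back, its x points down and its origin is 28 mm above the bench.
- detector_mid (a point): Centre of the detector, 55 mm from its foot.
- detector_head (a point): Centre of the detector's head face (110 mm from the foot); it meets the end block when home.
- hood (a joint): Hood angle, rad: 0 = down flat over the channel, 1.57 = upright, more = leaning outwards over the dock's left (+y) side; range 0 to 2.4, starts 1.75 to 2.25. The hinge is stiff (0.07 N m, about 1 N at the free edge): the hood stays where it is left and does not fall.
- hood_hinge (a point): Centre of the hood's hinge axis: dock x = 75, y = +52, 50 mm above the bench; the axis is parallel to the channel.
- hood_edge (a point): Middle of the hood's free edge, 107 mm from the hinge axis. The hood is a white plate 56 mm wide along the hinge (dock x 47 to 103), 6 mm thick, 94 mm long from the axis, then a tab 24 mm wide to 107 mm. A brass fitting 12 mm wide, 7 mm high stands on its outer face 20 mm from the axis. Shut, its upper face is 53 mm above the bench.
- jar: Bystander: clear sensor jar with a white cap, 44 mm across, 55 mm tall, standing to the right of the dock. Origin: centre of its underside.
- cell_a: Bystander: bright metal battery cell standing on end, 26 mm across, 50 mm tall, to the right of the dock. Origin: centre of its underside.
- cell_b: Bystander: dark metal battery cell standing on end, 34 mm across, 60 mm tall, to the left of the dock near its open end. Origin: centre of its underside.
- board: Bystander: green circuit board 70 x 50 mm lying flat, parts up to 14 mm high. Origin: centre of its underside.
- glasses: Bystander: safety glasses with blue frame, 145 mm wide, 115 mm deep, 50 mm high, standing beyond the dock. Origin: below the lenses, at bench height.
- screwdriver: Bystander: screwdriver lying on the bench to the left, about 200 mm long. Origin: below the middle of the tool.
- mini_cylinder: Bystander: small aluminium gas cylinder standing upright to the right, 54 mm across, 170 mm tall. Origin: centre of its underside.
Not all that is in view belongs to the job. Of the things like the detector, leave any that is pink or purple; of the rest the smaller one is meant.

How it is judged:
On the way, in this order (a step that is already met when the one before it is completed fails the run):
1. the detector lies on its back in the channel, display up, with the hood still open (angle between detector's own x axis and vertical above 2.95 rad and z of detector_mid in the frame of dock below 0.034 m and y of detector_mid in the frame of dock between -0.01 and 0.01 m and value of joint hood above 1.2 rad), for 0.2 s.
2. the detector is pushed home against the end block, with the hood still open (all of step 1 and x of detector_head in the frame of dock above 0.105 m), for 0.2 s.
3. the hood is flipped over and down flat over the detector (value of joint hood below 0.07 rad and x of detector_head in the frame of dock above 0.105 m), for 0.2 s.
At the end, for the whole second after the job is handed in: The detector rests on its back in the dock's channel, display up (within about 0.19 rad), its head within 5 mm of the end block, and the hood is shut to within 0.07 rad of flat (all of step 3 and angle between detector's own x axis and vertical above 2.95 rad and z of detector_mid in the frame of dock below 0.034 m and y of detector_mid in the frame of dock between -0.01 and 0.01 m and linear speed of detector below 0.02 m/s); the robot touches nothing.
It fails at once if the detector is lifted or carried (height (world z) of detector_mid above 0.085 m or (angle between detector's own z axis and vertical above 1.35 rad and height (world z) of detector_mid above 0.05 m) or (angle between detector's own z axis and vertical below 0.1 rad and height (world z) of detector_mid above 0.078 m)).
It fails at once if a bystander is moved more than 25 mm or knocked over (distance of any of jar, cell_a, cell_b, board, glasses, screwdriver, mini_cylinder from where it was at the start of the episode above 0.025 m or angle between any of jar, cell_a, cell_b, board, glasses, mini_cylinder's own z axis and vertical above 0.5 rad).
It also fails if it takes over 54 s, if anything falls off the work surface, if the arm or the gripper's body presses on something with over 40 N, if the wrist force passes 120 N, or if a joint passes its speed limit or range.

ROBOT

A 6-joint arm with a two-finger parallel gripper is mounted at the origin on the work surface. World frame = base frame: x ahead of the robot, y to its left, z up, the work surface at z = 0. Lengths are in m, angles in rad, forces in N, time in s.
With the tool pointing down it reaches from about 0.225 to 0.875 m from the base axis. Payload 3.4 kg.
Tool frame: the origin (TCP) lies where the fingers leave the gripper's body, on its centre line; the fingertips stand 73 mm ahead of it and the grasp point (between the pads) lies 54 mm ahead of it (manip.pinch_z is the distance from the TCP to the grasp point, in m); z points along the fingers, y is the line along which they close (so a half turn about z gives the same grasp; the last joint's range is limited). The gripper opens to 85 mm and grips with 20 to 120 N. Pads are 22 mm wide; open, the fingers measure 114 mm over their backs; the gripper's body (76 mm by 85 mm) begins 54 mm behind the grasp point. The pads swing forward as they close: fully open they stand 13 mm farther back than shut.
Start: joints at [1.023, 0.276, 1.505, -0, 1.361, -0.121], TCP at [0.238, 0.523, 0.304] pointing down, gripper open.
Joint ranges: [-2.89, 2.89], [-0.75, 2.08], [0.22, 2.7], [-1.18, 4.32], [0.11, 2.71], [-2.7, 2.7]. Speed limits (rad/s): [2.57, 2.57, 3.14, 3.14, 3.14, 3.14].

INTERFACE

Orientations are given as a unit quaternion [w, x, y, z].
In Python, from rig import readout, imaging, manip gives the robot as it stands. The module is installed in compiled form; this text tells all that it offers.
- The arm moves only by the tool servo_tool, never from a script. Its argument "moves" is a list of rows, each an object with "dp": the shift along the tool's x, y, z in units of 0.2 m (1.0 is 0.2 m), a list of three; "delta_rot": the turn, a rotation vector about the tool's x, y, z in units of 0.1 rad (1.0 is 0.1 rad), a list of three; "fingers": the opening, from 0 (shut) to 1 (fully open). In form: [{"dp": [dx, dy, dz], "delta_rot": [wx, wy, wz], "fingers": fingers}, ...]. A call has 1 to 5 rows; each row shifts and turns the commanded pose from where the row before left it, along the tool's axes as they then stand; what a row does not reach is not made up. A row lasts 1/10 s, in which the tool goes at most 50 mm and 8.59 degrees, less where a joint would pass 70% of its speed; a pose out of reach is approached as far as the arm can. A call with a number of a shift or a turn outside -1 to 1 is refused whole. A call with a gripper value outside its range is refused whole. The fingers move at their own pace and stop on an object; "force" is the grip in N (left out, the last holds). Time passes only in rows, so rows that do not move let the fingers close. It gives the time, the measured TCP pose, the force, the opening and the grip force at its end, in the units of the state.
- readout.get_state(): the state, without advancing time (a new reading comes with each control period).
- imaging.get_image(name): name is "side" or "top"; returns (picture, depth): 400x640x3 uint8, red, green, blue; 400x640 float32, m along the optical axis (not along the pixel's ray), 0 where there is no reading.
- imaging.calibration(name): a dict with "intrinsics" (3x3 intrinsics, pixels), "R" (3x3) and "t" (3): a world point X has camera coordinates R X + t. Camera axes: x right, y down, z forward; pixel columns grow to the right and rows downward; lengths in m; the calibration is good to about 2 mm. A picture is of the moment at which its call begins. calibration takes no time and is no camera call.
- manip.sign_off(): hands the job in; it is judged then, once.
The state is a dict: "clock": time; "qpos": joint angles; "qd": joint speeds; "effort": joint torques, N m; "position": TCP position; "ee_rot": TCP orientation; "contact_force": force on the tool from outside, world axes, zero at the start; "moment": the same for the moment, N m; "width": finger opening in m; "gripper_force": force on a finger pad.
Only numpy, scipy, OpenCV 4.12 (cv2) and the standard library are available. Lean on these libraries where they do the work, as an engineer would, in place of code of your own. Each camera call takes 0.05 s, during which the arm holds its last target. There are 200 camera calls.

## Working session

There is one attempt and no reset: what is moved stays moved. The work goes in short steps, Python scripts to look and compute and a tool call to move; the robot and the scene stay as the last step left them, time stands still between calls to the robot, and variables do not carry over. Pictures are saved under pics/ and viewed, at most 10 in all, crops included, and the job is handed in when it is done.

Besides the shell and the picture viewer there is one more tool, called after ">>>" as name([rows], argument=value, ...), one row to a line, values as JSON. servo_tool: Moves the arm, as the interface text tells. Its arguments: {"type":"object","properties":{"moves":{"type":"array"},"force":{"type":"number"}},"required":["moves"]}

```bash
mkdir -p pics
cat > h.py <<'E'
import numpy as np, cv2
from rig import readout, imaging, manip
def snap(n,f):
    im,d=imaging.get_image(n); cv2.imwrite(f'pics/{f}.png',im[:,:,::-1]); np.save(f'pics/{f}.npy',d); return im,d
def unproj(n,u,v,z):
    c=imaging.calibration(n);K=c['intrinsics'];R=np.array(c['R']);t=np.array(c['t'])
    p=np.linalg.inv(K)@np.array([u,v,1.0])*z
    return R.T@(p-t)
def proj(n,X):
    c=imaging.calibration(n);p=np.array(c['R'])@np.array(X)+np.array(c['t']);q=np.array(c['intrinsics'])@p;return q[:2]/q[2]
E
python3 - <<'E'
from h import *
s=readout.get_state();print({k:np.round(v,3) for k,v in s.items()})
for n in('side','top'):
    im,d=snap(n,n+'0');c=imaging.calibration(n);R=np.array(c['R']);print(n,np.round(-R.T@np.array(c['t']),3),np.round(R,2).tolist(),c['intrinsics'])
E
```

```text
{'clock': np.float64(0.0), 'qpos': array([ 1.023,  0.277,  1.506, -0.   ,  1.361, -0.121]), 'qd': array([ 0.   ,  0.002,  0.001, -0.   ,  0.001, -0.001]), 'effort': array([ 1.0000e-03, -4.1676e+01, -2.4580e+01, -1.0000e-03,  1.1000e-02,
        0.0000e+00]), 'position': array([0.238, 0.523, 0.303]), 'ee_rot': array([-0.   ,  0.212,  0.977, -0.001]), 'contact_force': array([ 0.559, -0.092,  0.034]), 'moment': array([ 0.003, -0.005, -0.001]), 'gripper_force': np.float64(0.0), 'width': np.float64(0.085)}
side [ 0.074 -0.884  0.753] [[0.89, -0.46, -0.01], [-0.24, -0.45, -0.86], [0.39, 0.77, -0.51]] [[376.85257319   0.         321.47582634]
 [  0.         376.85257319 199.76377005]
 [  0.           0.           1.        ]]
top [0.483 0.047 1.252] [[0.01, -1.0, 0.01], [-1.0, -0.01, -0.06], [0.06, -0.01, -1.0]] [[405.45860548   0.         318.97778337]
 [  0.         405.45860548 196.33649498]
 [  0.           0.           1.        ]]
```

View pics/side0.png

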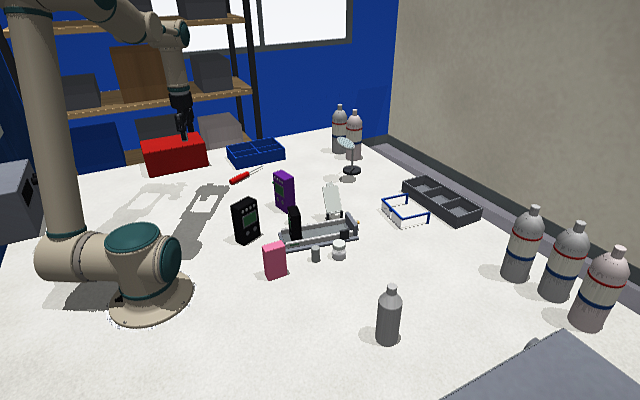

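View pics/top0.png

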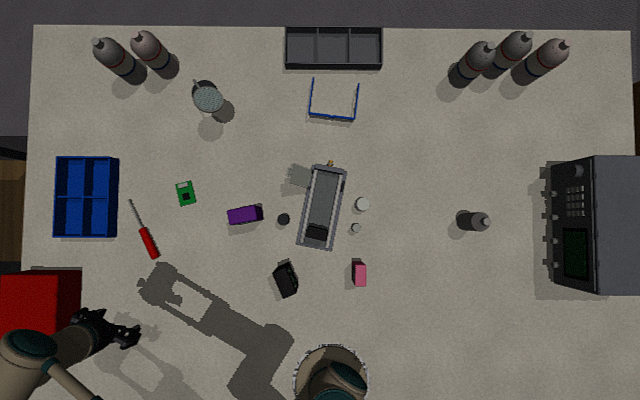

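The side view shows four things like the detector:
- pink at top (359,272)
- purple at top (245,214)
- large black at top (286,279), side (244,220)
- small black in the channel at top (316,233), side (294,222)

The small black one fits: it isn't pink or purple, and it's the smaller of the remaining two. I'll confirm it in an enlarged crop.

Run:
```python
from h import *
t=cv2.imread('pics/top0.png')[150:260,265:385];s=cv2.imread('pics/side0.png')[165:265,225:365]
a=cv2.resize(t,None,fx=5,fy=5,interpolation=cv2.INTER_CUBIC);b=cv2.resize(s,None,fx=5,fy=5,interpolation=cv2.INTER_CUBIC)
cv2.imwrite('pics/ct.png',a);cv2.imwrite('pics/cs.png',b)
```

```text
(no output)
```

View pics/ct.png

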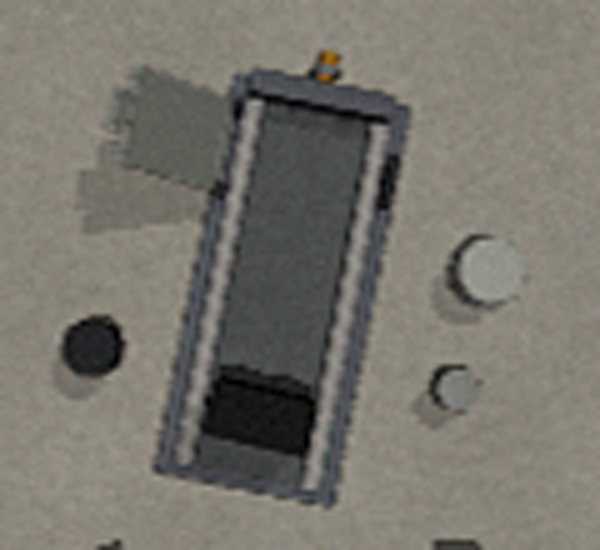

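View pics/cs.png

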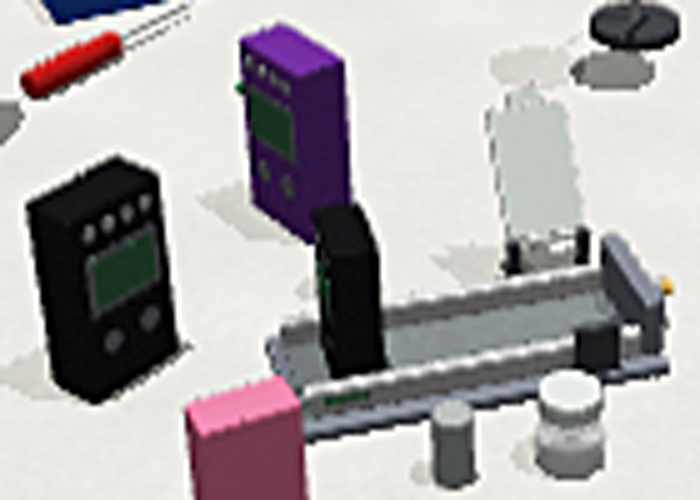

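Confirmed: the small black detector stands in the dock's near end, display towards the robot (crop ct at about (262,413)). Next I measure the dock, detector, hood and neighbours from depth in both views.

```bash
cat >> h.py <<'E'
def cloud(n,d):
    c=imaging.calibration(n);K=np.array(c['intrinsics']);R=np.array(c['R']);t=np.array(c['t'])
    v,u=np.mgrid[0:400,0:640];p=np.stack([(u-K[0,2])/K[0,0]*d,(v-K[1,2])/K[1,1]*d,d],-1)
    P=(p-t)@R; P[d==0]=np.nan; return P
E
python3 - <<'E'
from h import *
for n in('top','side'):
    P=cloud(n,np.load(f'pics/{n}0.npy')).reshape(-1,3)
    m=(P[:,0]>.3)&(P[:,0]<.75)&(P[:,1]>-.2)&(P[:,1]<.25);P=P[m];
    h,e=np.histogram(P[:,2],bins=np.arange(-.02,.2,.004));print(n,list(zip(np.round(e[:-1],3).tolist(),h.tolist())))
P=cloud('top',np.load('pics/top0.npy'))
def at(x,y):  # ct crop px
    u=int(round(265+x/5));v=int(round(150+y/5));return np.round(P[v,u],3)
for nm,x,y in [('Lrail n',185,455),('Lrail f',250,115),('Rrail n',315,475),('Rrail f',375,140),('block L',250,85),('block R',400,110),('floor',270,300),('floor f',310,130),('detTop',265,405),('detTop2',250,390),('post',390,180),('cell_b',92,345),('cell_a',455,388),('jar',488,270),('bench',40,40)]: print(nm,at(x,y))
# hinge edge-plane: outline pixels for far shadow/hood
d=P[150:260,265:385]
for lo,hi,nm in((.02,.036,'rail'),(.044,.058,'block'),(.1,.14,'det'),(.06,.2,'hi')):
    q=d[(d[...,2]>lo)&(d[...,2]<hi)];print(nm,len(q),np.round(q.min(0),3),np.round(q.max(0),3),np.round(np.median(q,0),3))
E
```

```text
top [(-0.02, 0), (-0.016, 0), (-0.012, 10), (-0.008, 1084), (-0.004, 7797), (0.0, 6927), (0.004, 948), (0.008, 1036), (0.012, 702), (0.016, 78), (0.02, 34), (0.024, 134), (0.028, 324), (0.032, 110), (0.036, 35), (0.04, 29), (0.044, 63), (0.048, 153), (0.052, 190), (0.056, 112), (0.06, 83), (0.064, 29), (0.068, 33), (0.072, 27), (0.076, 36), (0.08, 34), (0.084, 37), (0.088, 27), (0.092, 36), (0.096, 36), (0.1, 38), (0.104, 109), (0.108, 189), (0.112, 54), (0.116, 83), (0.12, 194), (0.124, 64), (0.128, 34), (0.132, 30), (0.136, 63), (0.14, 306), (0.144, 162), (0.148, 4), (0.152, 0), (0.156, 0), (0.16, 0), (0.164, 0), (0.168, 0), (0.172, 0), (0.176, 0), (0.18, 0), (0.184, 0), (0.188, 0), (0.192, 0)]
side [(-0.02, 0), (-0.016, 0), (-0.012, 0), (-0.008, 1), (-0.004, 1515), (0.0, 5592), (0.004, 338), (0.008, 332), (0.012, 534), (0.016, 205), (0.02, 209), (0.024, 217), (0.028, 319), (0.032, 188), (0.036, 107), (0.04, 129), (0.044, 121), (0.048, 162), (0.052, 190), (0.056, 132), (0.06, 98), (0.064, 84), (0.068, 93), (0.072, 91), (0.076, 93), (0.08, 94), (0.084, 95), (0.088, 101), (0.092, 97)
[... 323 characters left out ...]
0.423 0.09  0.033]
Lrail f [0.628 0.053 0.03 ]
Rrail n [0.412 0.012 0.03 ]
Rrail f [ 0.614 -0.023  0.027]
block L [0.644 0.053 0.051]
block R [ 0.634 -0.039  0.013]
floor [0.517 0.04  0.015]
floor f [0.622 0.016 0.008]
detTop [0.456 0.043 0.125]
detTop2 [0.464 0.051 0.123]
post [ 0.588 -0.031  0.046]
cell_b [0.488 0.146 0.058]
cell_a [ 0.463 -0.07   0.051]
jar [ 0.535 -0.09   0.052]
bench [ 0.678  0.185 -0.002]
rail 575 [ 0.405 -0.099  0.02 ] [0.668 0.136 0.036] [0.529 0.015 0.03 ]
block 436 [ 0.455 -0.108  0.045] [0.657 0.163 0.058] [ 0.576 -0.027  0.052]
det 450 [0.43  0.018 0.1  ] [0.644 0.133 0.14 ] [0.464 0.071 0.121]
hi 718 [ 0.43  -0.083  0.06 ] [0.644 0.163 0.143] [0.593 0.09  0.117]
```

```bash
cat >> h.py <<'E'
from scipy.optimize import least_squares
def boxd(p,lo,hi):
    c=(np.array(lo)+hi)/2;h=(np.array(hi)-lo)/2;q=np.abs(p-c)-h
    return np.abs(np.linalg.norm(np.maximum(q,0),axis=1)+np.minimum(q.max(1),0))
def Tinv(P,x,y,a):
    c,s=np.cos(a),np.sin(a);q=P-[x,y,0];return np.c_[c*q[:,0]+s*q[:,1],-s*q[:,0]+c*q[:,1],q[:,2]]
def Tfw(p,x,y,a):
    p=np.atleast_2d(p).astype(float);c,s=np.cos(a),np.sin(a);return np.c_[x+c*p[:,0]-s*p[:,1],y+s*p[:,0]+c*p[:,1],p[:,2]]
E
python3 - <<'E'
from h import *
C={n:cloud(n,np.load(f'pics/{n}0.npy')).reshape(-1,3) for n in('top','side')}
B=[([-.12,34e-3,0],[.11,.044,.03]),([-.12,-.044,0],[.11,-.034,.03]),([.11,-.044,0],[.125,.044,.052]),([-.12,-.034,0],[.11,.034,.012])]
def run(ns,x0):
    P=np.vstack([C[n] for n in ns]);P=P[~np.isnan(P).any(1)]
    def sel(x):
        q=Tinv(P,*x);m=(np.abs(q[:,1])<.048)&(q[:,0]>-.125)&(q[:,0]<.13)&(q[:,2]>.006)&(q[:,2]<.058)&~((np.abs(q[:,1])<.034)&(q[:,0]<-.02)&(q[:,2]>.018));return P[m]
    x=np.array(x0)
    for _ in range(6):
        S=sel(x);f=lambda x:np.minimum.reduce([boxd(Tinv(S,*x),*b) for b in B])
        r=least_squares(f,x,loss='soft_l1',f_scale=.003);x=r.x
    return x,np.median(np.abs(f(x))),len(S)
for ns in(['top'],['side'],['top','side']):
    x,e,k=run(ns,[.53,.027,-.18]);print(ns,np.round(x,4),e,k)
    for n in ns:
        q=Tinv(C[n],*x)
        m=(q[:,0]>-.13)&(q[:,0]<-.0)&(np.abs(q[:,1])<.034)&(q[:,2]>.045)&(q[:,2]<.14);D=q[m]
        g=lambda w:boxd(Tinv(D,*w[:3]),[-.016,-.03,.012],[.016,.03,.122])
        r=least_squares(g,[-.08,0,0],loss='soft_l1',f_scale=.003);print(' det in dock',n,np.round(r.x,4),len(D),np.median(g(r.x)))
        m=(q[:,0]>.04)&(q[:,0]<.11)&(q[:,1]>.04)&(q[:,1]<.2)&(q[:,2]>.06)&(q[:,2]<.2);H=q[m]
        a=np.arctan2(H[:,2]-.05,-(H[:,1]-.052));print(' hood',len(H),np.round(np.percentile(a,[10,50,90]),3),np.round(H.max(0),3),np.round(H.min(0),3))
E
```

```text
['top'] [ 0.5241  0.0334 -0.1815] 0.0014963100771310817 2285
 det in dock top [-0.0761 -0.0004 -0.0435] 252 0.0011687705414960125
 hood 409 [2.06  2.142 2.179] [0.104 0.115 0.143] [0.048 0.054 0.06 ]
['side'] [ 0.5258  0.0322 -0.19  ] 0.0013290706145962158 1378
 det in dock side [-0.0769 -0.0012 -0.0276] 342 0.00093587145869292
 hood 419 [1.961 2.117 2.17 ] [0.104 0.113 0.141] [0.047 0.051 0.06 ]
['top', 'side'] [ 0.5249  0.0326 -0.1884] 0.0014945107963663141 3659
 det in dock top [-0.0771 -0.0003 -0.0366] 252 0.001168770222849615
 hood 409 [2.104 2.158 2.195] [0.103 0.117 0.143] [0.046 0.055 0.06 ]
 det in dock side [-0.0759 -0.0013 -0.0287] 341 0.0009353805203601399
 hood 419 [1.945 2.111 2.164] [0.105 0.113 0.141] [0.048 0.051 0.06 ]
```

```bash
cat >> h.py <<'E'
DOCK=(.525,.0328,-.186)
def tool():
    from scipy.spatial.transform import Rotation as Ro
    s=readout.get_state();w,x,y,z=s['ee_rot'];return np.array(s['position']),Ro.from_quat([x,y,z,w]),s
def plan(d,z):
    """rot/shift in tool axes to reach dock xy d, tool z height, tool y || dock y, pointing down"""
    from scipy.spatial.transform import Rotation as Ro
    p,R,s=tool();a=DOCK[2];c,sn=np.cos(a),np.sin(a)
    G=Ro.from_matrix(np.array([[-c,-sn,0],[-sn,c,0],[0,0,-1]]))
    g=Tfw([d[0],d[1],z],*DOCK)[0]
    print('t',round(s['clock'],2),'TCP dock',np.round(Tinv(p[None],*DOCK)[0],4),'q',np.round(s['qpos'],2),'F',np.round(s['contact_force'],1))
    print(' goal',np.round(g,3),'shift tool now (u)',np.round(R.inv().apply(g-p)/.2,3),'after rot (u)',np.round(G.inv().apply(g-p)/.2,3),'rot (0.1)',np.round((R.inv()*G).as_rotvec()/.1,3))
E
python3 - <<'E'
from h import *
P=cloud('top',np.load('pics/top0.npy'))
for nm,(r0,r1,c0,c1),zlo in [('bigblack',(255,305,265,305),.12),('pink',(255,295,345,375),.06),('purple',(195,235,220,268),.12)]:
    q=P[r0:r1,c0:c1].reshape(-1,3);q=q[(q[:,2]>zlo)&(q[:,2]<.16)];w=Tinv(q,*DOCK);print(nm,np.round(q.min(0),3),np.round(q.max(0),3),'dock',np.round(w.min(0),3),np.round(w.max(0),3))
plan((-.16,0),.25)
E
```

```text
bigblack [0.274 0.102 0.12 ] [0.359 0.167 0.149] dock [-0.266  0.025  0.12 ] [-0.182  0.099  0.149]
pink [ 0.303 -0.09   0.063] [ 0.363 -0.058  0.114] dock [-0.199 -0.161  0.063] [-0.137 -0.121  0.114]
purple [0.473 0.212 0.121] [0.526 0.296 0.15 ] dock [-0.098  0.169  0.121] [-0.034  0.255  0.15 ]
t 0.1 TCP dock [-0.3729  0.4288  0.3031] q [ 1.02  0.28  1.51  0.    1.36 -0.12] F [0.3 0.5 0.3]
 goal [0.368 0.062 0.25 ] shift tool now (u) [-1.545 -1.828  0.268] after rot (u) [-1.064 -2.144  0.266] rot (0.1) [-0.016 -0.004 -2.408]
```

>>> servo_tool([
  {"dp": [-0.1,-0.2,0],"delta_rot": [0,0,-0.8],"fingers": 0},
  {"dp": [-0.1,-0.2,0],"delta_rot": [0,0,-0.8],"fingers": 0},
  {"dp": [-0.1,-0.2,0],"delta_rot": [0,0,-0.8],"fingers": 0},
  {"dp": [-0.1,-0.2,0],"delta_rot": [0,0,0],"fingers": 0},
  {"dp": [-0.1,-0.2,0],"delta_rot": [0,0,0],"fingers": 0},
])

```text
clock: 0.6
position: [0.2778, 0.3027, 0.3036]
ee_rot: [-0.0, 0.093, 0.996, -0.0]
contact_force: [0.8, -0.8, 0.2]
width: 0.0128
gripper_force: 0.0
```

>>> servo_tool([
  {"dp": [-0.1,-0.2,0],"delta_rot": [0,0,0],"fingers": 0},
  {"dp": [-0.1,-0.2,0],"delta_rot": [0,0,0],"fingers": 0},
  {"dp": [-0.1,-0.2,0],"delta_rot": [0,0,0],"fingers": 0},
  {"dp": [0,-0.2,0],"delta_rot": [0,0,0],"fingers": 0},
  {"dp": [0,0,0],"delta_rot": [0,0,0],"fingers": 0},
])

```text
clock: 1.1
position: [0.3062, 0.1324, 0.3035]
ee_rot: [-0.001, 0.097, 0.995, -0.001]
contact_force: [0.1, 0.4, -0.4]
width: 0.0001
gripper_force: 0.0
```

Run:
```python
from h import *
plan((-.135,0),.18)
```

```text
t 1.1 TCP dock [-0.2334  0.0574  0.3035] q [ 0.2  -0.1   1.94 -0.    1.31 -1.18] F [ 0.1  0.4 -0.4]
 goal [0.392 0.058 0.18 ] shift tool now (u) [-0.495 -0.281  0.618] after rot (u) [-0.492 -0.287  0.617] rot (0.1) [-0.028 -0.012 -0.075]
```

>>> servo_tool([
  {"dp": [-0.17,-0.1,0],"delta_rot": [0,0,-0.07],"fingers": 0},
  {"dp": [-0.17,-0.1,0],"delta_rot": [0,0,0],"fingers": 0},
  {"dp": [-0.15,-0.09,0.15],"delta_rot": [0,0,0],"fingers": 0},
  {"dp": [0,0,0.2],"delta_rot": [0,0,0],"fingers": 0},
  {"dp": [0,0,0.2],"delta_rot": [0,0,0],"fingers": 0},
])

```text
clock: 1.6
position: [0.3944, 0.0613, 0.1928]
ee_rot: [0.001, 0.091, 0.996, 0.0]
contact_force: [-0.7, 0.8, -0.5]
width: 0.0001
gripper_force: 0.0
```

>>> servo_tool([
  {"dp": [0,0,0.08],"delta_rot": [0,0,0],"fingers": 0},
  {"dp": [0,0,0],"delta_rot": [0,0,0],"fingers": 0},
])

```text
clock: 1.8
position: [0.3914, 0.062, 0.1754]
ee_rot: [-0.003, 0.09, 0.996, 0.0]
contact_force: [-0.9, 0.2, 0.8]
width: -0.0001
gripper_force: 0.0
```

Run:
```python
from h import *
plan((-.06,0),.175)
```

```text
t 1.8 TCP dock [-0.1367  0.004   0.1754] q [-0.02  0.13  2.06  0.    0.96 -1.41] F [-0.9  0.2  0.8]
 goal [0.466 0.044 0.175] shift tool now (u) [-0.383 -0.022 -0.   ] after rot (u) [-0.383 -0.02   0.002] rot (0.1) [-0.006 -0.067  0.065]
```

>>> servo_tool([
  {"dp": [-0.07,-0.02,0],"delta_rot": [0,0,0.06],"fingers": 0},
  {"dp": [-0.05,0,0],"delta_rot": [0,0,0],"fingers": 0},
  {"dp": [-0.03,0,0],"delta_rot": [0,0,0],"fingers": 0},
  {"dp": [-0.02,0,0],"delta_rot": [0,0,0],"fingers": 0},
  {"dp": [-0.02,0,0],"delta_rot": [0,0,0],"fingers": 0},
])

```text
clock: 2.3
position: [0.4304, 0.0504, 0.1784]
ee_rot: [0.0, 0.093, 0.996, 0.0]
contact_force: [-0.6, -0.7, 0.8]
width: 0.0001
gripper_force: 0.1
```

>>> servo_tool([
  {"dp": [-0.025,0,0],"delta_rot": [0,0,0],"fingers": 0},
  {"dp": [-0.025,0,0],"delta_rot": [0,0,0],"fingers": 0},
  {"dp": [-0.025,0,0],"delta_rot": [0,0,0],"fingers": 0},
  {"dp": [-0.025,0,0],"delta_rot": [0,0,0],"fingers": 0},
  {"dp": [-0.025,0,0],"delta_rot": [0,0,0],"fingers": 0},
])

```text
clock: 2.8
position: [0.4549, 0.0457, 0.1779]
ee_rot: [0.0, 0.093, 0.996, 0.0]
contact_force: [-0.0, -0.7, -0.3]
width: -0.0002
gripper_force: 0.0
```

```bash
cat >> h.py <<'E'
def det(f):
    for n in('top','side'):
        im,d=snap(n,f+n);q=Tinv(cloud(n,d).reshape(-1,3),*DOCK);
        m=(np.abs(q[:,1])<.036)&(q[:,0]>-.12)&(q[:,0]<.108)&(q[:,2]>.022)&(q[:,2]<.15)
        col=im.reshape(-1,3).max(1)<60
        D=q[m&col];print(n,len(D),'lo',np.round(np.percentile(D,2,axis=0),3),'hi',np.round(np.percentile(D,98,axis=0),3),'med',np.round(np.median(D,0),3))
E
python3 - <<'E'
from h import *
plan((-.06,0),.175);det('a')
s=cv2.imread('pics/aside.png')[165:265,225:365];cv2.imwrite('pics/as.png',cv2.resize(s,None,fx=5,fy=5,interpolation=cv2.INTER_CUBIC))
E
```

```text
t 2.8 TCP dock [-0.0713 -0.0003  0.1779] q [-0.05  0.21  1.94  0.    0.99 -1.44] F [-0.  -0.7 -0.3]
 goal [0.466 0.044 0.175] shift tool now (u) [-0.056  0.001  0.014] after rot (u) [-0.056  0.001  0.014] rot (0.1) [0.001 0.001 0.002]
top 56 lo [-0.028 -0.035  0.024] hi [0.081 0.035 0.119] med [-0.022  0.     0.113]
side 512 lo [-0.086 -0.035  0.031] hi [-0.019  0.02   0.138] med [-0.054 -0.028  0.086]
```

View pics/as.png

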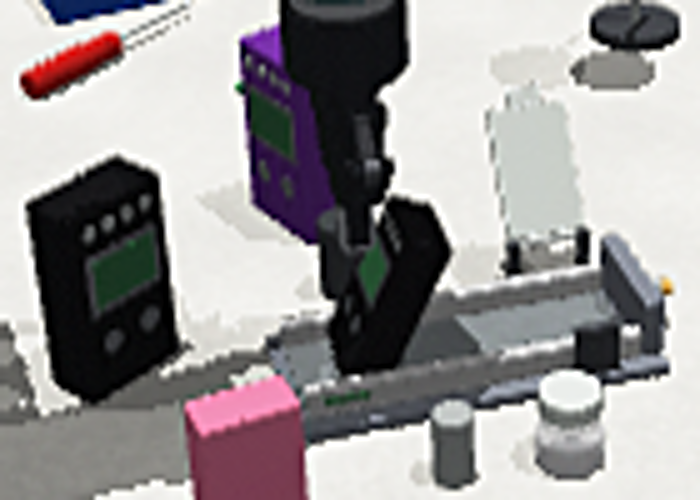

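The picture shows the detector tilted forward off the finger (crop about (395,270)), near or past its balance point. I'll push a little further.

>>> servo_tool([
  {"dp": [-0.025,0,0],"delta_rot": [0,0,0],"fingers": 0},
  {"dp": [-0.025,0,0],"delta_rot": [0,0,0],"fingers": 0},
  {"dp": [0,0,0],"delta_rot": [0,0,0],"fingers": 0},
  {"dp": [0,0,0],"delta_rot": [0,0,0],"fingers": 0},
  {"dp": [0,0,0],"delta_rot": [0,0,0],"fingers": 0},
])

```text
clock: 3.4
position: [0.464, 0.044, 0.1778]
ee_rot: [-0.0, 0.093, 0.996, 0.0]
contact_force: [-0.7, -0.4, -0.2]
width: 0.0
gripper_force: 0.0
```

>>> servo_tool([
  {"dp": [0.2,0,0],"delta_rot": [0,0,0],"fingers": 0},
  {"dp": [0.15,0,0],"delta_rot": [0,0,0],"fingers": 0},
  {"dp": [0,0,0],"delta_rot": [0,0,0],"fingers": 0},
])

```text
clock: 3.7
position: [0.3901, 0.0575, 0.1771]
ee_rot: [-0.003, 0.092, 0.996, -0.0]
contact_force: [-0.2, -0.0, -0.2]
width: 0.0002
gripper_force: 0.0
```

Run:
```python
from h import *
plan((-.1,0),.095);det('b')
s=cv2.imread('pics/bside.png')[165:265,225:365];t=cv2.imread('pics/btop.png')[150:260,265:385]
f=lambda a:cv2.resize(a,(400,380),interpolation=cv2.INTER_CUBIC)
cv2.imwrite('pics/bs.png',np.hstack([f(s),f(t)]))
```

```text
t 3.7 TCP dock [-0.1371 -0.0006  0.1771] q [-0.03  0.13  2.06  0.    0.96 -1.42] F [-0.2 -0.  -0.2]
 goal [0.427 0.051 0.095] shift tool now (u) [-0.188  0.003  0.41 ] after rot (u) [-0.186  0.003  0.411] rot (0.1) [-0.007 -0.063  0.01 ]
top 542 lo [-0.088 -0.034  0.029] hi [0.052 0.031 0.049] med [-0.017  0.     0.043]
side 347 lo [-0.056 -0.034  0.026] hi [0.051 0.023 0.048] med [-0.015 -0.024  0.043]
```

View pics/bs.png

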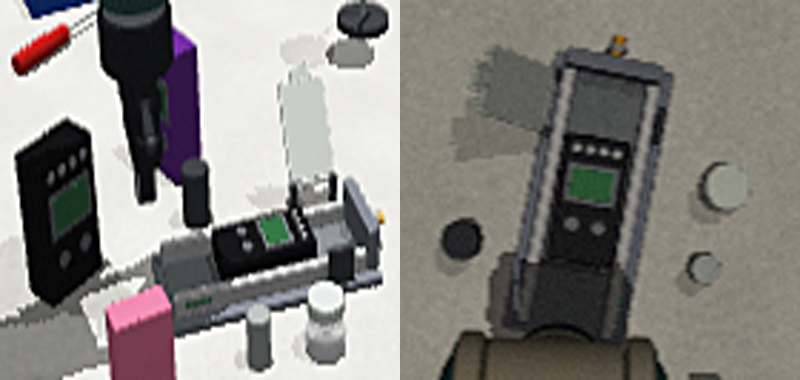

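The detector lies on its back, display up, with its foot at dock x ≈ -0.058 and its head at 0.052. Before lowering, I'll check the arm's clearance over the large black one.

Run:
```python
from h import *
P=cloud('side',np.load('pics/bside.npy')).reshape(-1,3);q=Tinv(P,*DOCK)
for x0 in np.arange(-.34,-.06,.04):
    m=(q[:,0]>x0)&(q[:,0]<x0+.04)&(np.abs(q[:,1])<.12)&(q[:,2]>.155)&(q[:,2]<.7)
    if m.any(): print(round(x0,2),m.sum(),'z',np.round(np.percentile(q[m,2],[0,5,50,100]),3),'y',np.round(q[m,1].min(),3),np.round(q[m,1].max(),3))
```

```text
-0.34 1277 z [0.549 0.566 0.631 0.7  ] y -0.089 -0.026
-0.3 899 z [0.539 0.547 0.593 0.66 ] y -0.086 -0.025
-0.26 381 z [0.53  0.539 0.565 0.613] y -0.082 0.034
-0.22 216 z [0.458 0.504 0.524 0.547] y -0.074 0.046
-0.18 1528 z [0.155 0.205 0.397 0.52 ] y -0.072 0.049
-0.14 1570 z [0.155 0.202 0.38  0.513] y -0.071 0.053
-0.1 138 z [0.239 0.258 0.468 0.501] y -0.062 -0.002
```

>>> servo_tool([
  {"dp": [-0.17,0,0],"delta_rot": [0,-0.06,0],"fingers": 0},
  {"dp": [0,0,0.14],"delta_rot": [0,0,0],"fingers": 0},
  {"dp": [0,0,0.14],"delta_rot": [0,0,0],"fingers": 0},
  {"dp": [0,0,0.11],"delta_rot": [0,0,0],"fingers": 0},
  {"dp": [0,0,0],"delta_rot": [0,0,0],"fingers": 0},
])

```text
clock: 4.3
position: [0.4291, 0.0503, 0.0977]
ee_rot: [0.001, 0.093, 0.996, -0.0]
contact_force: [-0.6, 0.5, -0.1]
width: 0.0001
gripper_force: 0.0
```

Run:
```python
from h import *
plan((-.0,0),.098)
```

```text
t 4.3 TCP dock [-0.0975 -0.0005  0.0977] q [-0.04  0.3   2.1  -0.    0.75 -1.43] F [-0.6  0.5 -0.1]
 goal [0.525 0.033 0.098] shift tool now (u) [-0.488  0.003 -0.001] after rot (u) [-0.488  0.003 -0.001] rot (0.1) [-0.006  0.014 -0.002]
```

>>> servo_tool([
  {"dp": [-0.04,0,0],"delta_rot": [0,0,0],"fingers": 0},
  {"dp": [-0.04,0,0],"delta_rot": [0,0,0],"fingers": 0},
  {"dp": [-0.025,0,0],"delta_rot": [0,0,0],"fingers": 0},
  {"dp": [-0.02,0,0],"delta_rot": [0,0,0],"fingers": 0},
  {"dp": [-0.025,0,0],"delta_rot": [0,0,0],"fingers": 0},
])

```text
clock: 4.8
position: [0.459, 0.045, 0.1006]
ee_rot: [0.003, 0.093, 0.996, -0.0]
contact_force: [-2.3, 0.9, 2.4]
width: -0.0
gripper_force: 1.4
```

>>> servo_tool([
  {"dp": [-0.03,0,0],"delta_rot": [0,0,0],"fingers": 0},
  {"dp": [-0.03,0,0],"delta_rot": [0,0,0],"fingers": 0},
  {"dp": [-0.03,0,0],"delta_rot": [0,0,0],"fingers": 0},
  {"dp": [-0.03,0,0],"delta_rot": [0,0,0],"fingers": 0},
  {"dp": [-0.03,0,0],"delta_rot": [0,0,0],"fingers": 0},
])

```text
clock: 5.3
position: [0.4893, 0.0392, 0.1002]
ee_rot: [0.004, 0.093, 0.996, -0.0]
contact_force: [-1.3, 0.3, -0.3]
width: -0.0
gripper_force: 0.4
```

>>> servo_tool([
  {"dp": [-0.03,0,0],"delta_rot": [0,0,0],"fingers": 0},
  {"dp": [-0.03,0,0],"delta_rot": [0,0,0],"fingers": 0},
  {"dp": [-0.03,0,0],"delta_rot": [0,0,0],"fingers": 0},
  {"dp": [0,0,0],"delta_rot": [0,0,0],"fingers": 0},
])

```text
clock: 5.7
position: [0.5075, 0.0359, 0.1005]
ee_rot: [0.004, 0.093, 0.996, -0.0]
contact_force: [0.2, 0.4, -0.7]
width: 0.0004
gripper_force: 0.0
```

Run:
```python
from h import *
plan((-.01,0),.098);det('c')
```

```text
t 5.7 TCP dock [-0.0177 -0.0002  0.1005] q [-0.07  0.38  1.94 -0.    0.82 -1.45] F [ 0.2  0.4 -0.7]
 goal [0.515 0.035 0.098] shift tool now (u) [-0.039  0.001  0.013] after rot (u) [-0.039  0.001  0.013] rot (0.1) [0.003 0.081 0.   ]
top 231 lo [-0.104 -0.034  0.026] hi [0.103 0.029 0.048] med [ 0.083 -0.001  0.043]
side 490 lo [-0.036 -0.034  0.029] hi [0.102 0.022 0.137] med [ 0.011 -0.017  0.045]
```

>>> servo_tool([
  {"dp": [-0.01,0,0.01],"delta_rot": [0,0,0],"fingers": 0},
  {"dp": [-0.01,0,0],"delta_rot": [0,0,0],"fingers": 0},
  {"dp": [-0.01,0,0],"delta_rot": [0,0,0],"fingers": 0},
  {"dp": [0,0,0],"delta_rot": [0,0,0],"fingers": 0},
])

```text
clock: 6.2
position: [0.5123, 0.0349, 0.0984]
ee_rot: [0.003, 0.093, 0.996, -0.0]
contact_force: [-0.7, -0.3, -0.4]
width: 0.0001
gripper_force: 0.3
```

>>> servo_tool([
  {"dp": [-0.01,0,0],"delta_rot": [0,0,0],"fingers": 0},
  {"dp": [0,0,0],"delta_rot": [0,0,0],"fingers": 0},
])

```text
clock: 6.4
position: [0.5136, 0.0347, 0.0983]
ee_rot: [0.003, 0.093, 0.996, -0.0]
contact_force: [-2.0, -0.1, 0.7]
width: 0.0001
gripper_force: 1.0
```

>>> servo_tool([
  {"dp": [-0.01,0,0],"delta_rot": [0,0,0],"fingers": 0},
  {"dp": [-0.01,0,0],"delta_rot": [0,0,0],"fingers": 0},
  {"dp": [0,0,0],"delta_rot": [0,0,0],"fingers": 0},
])

```text
clock: 6.7
position: [0.5142, 0.0345, 0.0981]
ee_rot: [-0.001, 0.093, 0.996, -0.0]
contact_force: [-8.8, 2.5, 7.4]
width: 0.0
gripper_force: 4.6
```

Run:
```python
from h import *
plan((-.01,0),.098);det('d')
```

```text
t 6.7 TCP dock [-0.011  -0.0003  0.0981] q [-0.07  0.39  1.92  0.    0.83 -1.45] F [-8.8  2.5  7.4]
 goal [0.515 0.035 0.098] shift tool now (u) [-0.005  0.001  0.001] after rot (u) [-0.005  0.001  0.001] rot (0.1) [-0.003 -0.027 -0.   ]
top 199 lo [-0.1   -0.034  0.027] hi [0.107 0.029 0.048] med [ 0.089 -0.001  0.043]
side 477 lo [-0.028 -0.035  0.029] hi [0.105 0.021 0.137] med [ 0.016 -0.018  0.045]
```

Force rose to about 11 N with the finger at x = -0.011, so the detector's head is home. Now I back off, rise and go round to the hood's outer side.

>>> servo_tool([
  {"dp": [0.05,0,0],"delta_rot": [0,0,0],"fingers": 0},
  {"dp": [0.05,0,0],"delta_rot": [0,0,0],"fingers": 0},
  {"dp": [0,0,-0.2],"delta_rot": [0,0,0],"fingers": 0},
  {"dp": [0,0,-0.2],"delta_rot": [0,0,0],"fingers": 0},
  {"dp": [0,0,-0.2],"delta_rot": [0,0,0],"fingers": 0},
])

```text
clock: 7.3
position: [0.4973, 0.0377, 0.2197]
ee_rot: [0.004, 0.093, 0.996, -0.0]
contact_force: [1.2, -0.4, -0.4]
width: -0.0004
gripper_force: 0.0
```

>>> servo_tool([
  {"dp": [0,0,-0.2],"delta_rot": [0,0,0],"fingers": 0},
  {"dp": [0,0,-0.04],"delta_rot": [0,0,0],"fingers": 0},
  {"dp": [0,0.1,0],"delta_rot": [0,0,0],"fingers": 0},
  {"dp": [0,0.2,0],"delta_rot": [0,0,0],"fingers": 0},
  {"dp": [0,0,0],"delta_rot": [0,0,0],"fingers": 0},
])

```text
clock: 7.8
position: [0.5087, 0.0999, 0.266]
ee_rot: [0.004, 0.091, 0.996, 0.001]
contact_force: [1.0, 0.2, -0.7]
width: -0.0002
gripper_force: 0.0
```

Run:
```python
from h import *
plan((.075,.165),.185);det('e')
q=Tinv(cloud('side',np.load('pics/eside.npy')).reshape(-1,3),*DOCK)
m=(q[:,0]>.05)&(q[:,0]<.1)&(q[:,1]>.05)&(q[:,1]<.2)&(q[:,2]>.06)&(q[:,2]<.15);H=q[m]
print('hood',m.sum(),np.median(np.arctan2(H[:,2]-.05,.052-H[:,1])),H.max(0))
```

```text
t 7.8 TCP dock [-0.0284  0.0629  0.266 ] q [ 0.06  0.21  1.69  0.    1.23 -1.33] F [ 1.   0.2 -0.7]
 goal [0.629 0.181 0.185] shift tool now (u) [-0.516  0.508  0.41 ] after rot (u) [-0.517  0.51   0.405] rot (0.1) [0.028 0.071 0.032]
top 339 lo [-0.    -0.032  0.026] hi [0.107 0.028 0.049] med [ 0.055 -0.012  0.044]
side 318 lo [ 0.001 -0.034  0.028] hi [0.106 0.024 0.048] med [ 0.037 -0.02   0.044]
hood 369 2.103314836387315 [0.0996093  0.11331857 0.14130665]
```

Detector foot sits at 0.000 and head at 0.11, so it's home. Moving to the outside of the hood.

>>> servo_tool([
  {"dp": [0,0.17,0],"delta_rot": [0,0,0],"fingers": 0},
  {"dp": [-0.1,0.17,0],"delta_rot": [0,0,0],"fingers": 0},
  {"dp": [-0.2,0.17,0],"delta_rot": [0,0,0],"fingers": 0},
  {"dp": [-0.2,0,0],"delta_rot": [0,0,0],"fingers": 0},
  {"dp": [0,0,0],"delta_rot": [0,0,0],"fingers": 0},
])

```text
clock: 8.4
position: [0.6279, 0.1757, 0.2653]
ee_rot: [0.005, 0.093, 0.996, -0.001]
contact_force: [-0.5, 0.0, -0.2]
width: -0.0003
gripper_force: 0.0
```

>>> servo_tool([
  {"dp": [0,0,0.2],"delta_rot": [0,0,0],"fingers": 0},
  {"dp": [0,0,0.15],"delta_rot": [0,0,0],"fingers": 0},
  {"dp": [0,0,0.05],"delta_rot": [0,0,0],"fingers": 0},
  {"dp": [0,0,0],"delta_rot": [0,0,0],"fingers": 0},
])

```text
clock: 8.8
position: [0.6223, 0.176, 0.1851]
ee_rot: [0.001, 0.093, 0.996, -0.001]
contact_force: [-0.4, 0.5, -0.0]
width: -0.0002
gripper_force: 0.0
```

Run:
```python
from h import *
plan((.075,.125),.185)
```

```text
t 8.8 TCP dock [0.0691 0.1588 0.1851] q [ 0.17  0.46  1.52 -0.    1.16 -1.21] F [-0.4  0.5 -0. ]
 goal [0.622 0.142 0.185] shift tool now (u) [-0.029 -0.169  0.001] after rot (u) [-0.029 -0.169  0.   ] rot (0.1) [-0.018  0.019 -0.007]
```

>>> servo_tool([
  {"dp": [-0.03,-0.06,0],"delta_rot": [0,0,0],"fingers": 0},
  {"dp": [0,-0.06,0],"delta_rot": [0,0,0],"fingers": 0},
  {"dp": [0,-0.05,0],"delta_rot": [0,0,0],"fingers": 0},
  {"dp": [0,-0.05,0],"delta_rot": [0,0,0],"fingers": 0},
  {"dp": [0,-0.05,0],"delta_rot": [0,0,0],"fingers": 0},
])

```text
clock: 9.3
position: [0.6197, 0.1221, 0.188]
ee_rot: [0.004, 0.093, 0.996, 0.0]
contact_force: [0.6, 1.3, 1.1]
width: -0.0001
gripper_force: 0.7
```

>>> servo_tool([
  {"dp": [0,-0.05,0],"delta_rot": [0,0,0],"fingers": 0},
  {"dp": [0,-0.05,0],"delta_rot": [0,0,0],"fingers": 0},
  {"dp": [0,-0.05,0],"delta_rot": [0,0,0],"fingers": 0},
  {"dp": [0,-0.05,0],"delta_rot": [0,0,0],"fingers": 0},
  {"dp": [0,0,0],"delta_rot": [0,0,0],"fingers": 0},
])

```text
clock: 9.8
position: [0.6125, 0.082, 0.1906]
ee_rot: [0.005, 0.093, 0.996, -0.001]
contact_force: [-3.9, -0.3, 16.7]
width: -0.0001
gripper_force: 6.9
```

```bash
cat >> h.py <<'E'
def hood(f):
    q=Tinv(cloud('side',snap('side',f)[1]).reshape(-1,3),*DOCK)
    im=cv2.imread(f'pics/{f}.png').reshape(-1,3)
    m=(q[:,0]>.045)&(q[:,0]<.105)&(q[:,1]>-.06)&(q[:,1]<.2)&(q[:,2]>.045)&(q[:,2]<.17)&(im.min(1)>140);H=q[m]
    r=np.hypot(H[:,2]-.05,.052-H[:,1]);H=H[r>.035];print('hood',len(H),np.percentile(np.arctan2(H[:,2]-.05,.052-H[:,1]),[10,50,90]).round(3),H.min(0).round(3),H.max(0).round(3))
E
python3 - <<'E'
from h import *
plan((.075,.015),.185);hood('f')
s=cv2.imread('pics/f.png')[125:265,225:385];cv2.imwrite('pics/fs.png',cv2.resize(s,None,fx=4,fy=4,interpolation=cv2.INTER_CUBIC))
E
```

```text
t 9.8 TCP dock [0.0769 0.0646 0.1906] q [ 0.02  0.41  1.59 -0.    1.13 -1.36] F [-3.9 -0.3 16.7]
 goal [0.601 0.034 0.185] shift tool now (u) [ 0.01  -0.248  0.028] after rot (u) [ 0.009 -0.248  0.028] rot (0.1) [-0.006  0.1   -0.004]
hood 17 [-0.067  1.487  1.553] [ 0.049 -0.025  0.045] [0.101 0.07  0.154]
```

View pics/fs.png

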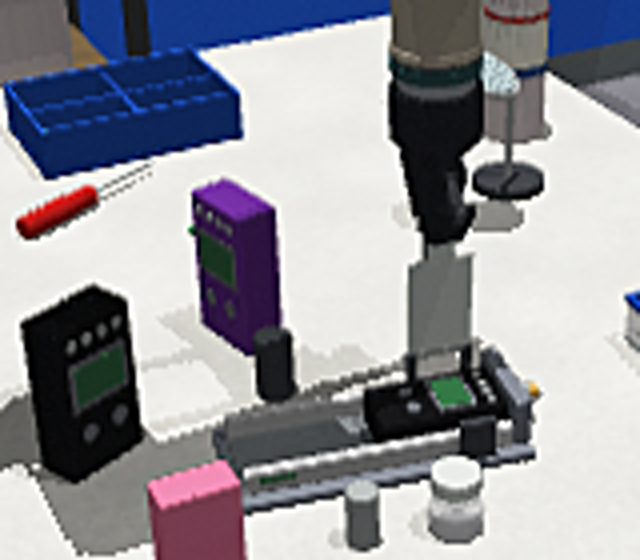

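The hood is about upright (fs (440,310)), but its tab is bearing up on the finger with Fz of about 17 N. I'll raise 20 mm and carry on pushing over.

>>> servo_tool([
  {"dp": [0,0,-0.05],"delta_rot": [0,0,0],"fingers": 0},
  {"dp": [0,0,-0.05],"delta_rot": [0,0,0],"fingers": 0},
  {"dp": [0,0,0],"delta_rot": [0,0,0],"fingers": 0},
])

```text
clock: 10.15
position: [0.6127, 0.0834, 0.2083]
ee_rot: [0.004, 0.093, 0.996, -0.0]
contact_force: [0.5, -0.0, 0.5]
width: -0.0
gripper_force: 0.0
```

>>> servo_tool([
  {"dp": [0,-0.04,0],"delta_rot": [0,0,0],"fingers": 0},
  {"dp": [0,-0.04,0],"delta_rot": [0,0,0],"fingers": 0},
  {"dp": [0,-0.04,0],"delta_rot": [0,0,0],"fingers": 0},
  {"dp": [0,0,0],"delta_rot": [0,0,0],"fingers": 0},
])

```text
clock: 10.55
position: [0.6071, 0.0587, 0.2063]
ee_rot: [0.002, 0.093, 0.996, -0.001]
contact_force: [0.8, 0.6, 0.4]
width: 0.0002
gripper_force: 0.0
```

Run:
```python
from h import *
plan((.075,.015),.185);hood('g')
```

```text
t 10.55 TCP dock [0.0759 0.0406 0.2063] q [-0.02  0.39  1.58 -0.    1.16 -1.4 ] F [0.8 0.6 0.4]
 goal [0.601 0.034 0.185] shift tool now (u) [ 0.005 -0.128  0.107] after rot (u) [ 0.004 -0.128  0.107] rot (0.1) [-0.009  0.045 -0.011]
hood 19 [0.979 1.277 1.349] [ 0.048 -0.025  0.045] [0.104 0.046 0.167]
```

>>> servo_tool([
  {"dp": [0,-0.04,0.02],"delta_rot": [0,0,0],"fingers": 0},
  {"dp": [0,-0.04,0.03],"delta_rot": [0,0,0],"fingers": 0},
  {"dp": [0,-0.05,0.05],"delta_rot": [0,0,0],"fingers": 0},
  {"dp": [0,-0.05,0.05],"delta_rot": [0,0,0],"fingers": 0},
  {"dp": [0,0,0],"delta_rot": [0,0,0],"fingers": 0},
])

```text
clock: 11.1
position: [0.5997, 0.0232, 0.1747]
ee_rot: [0.001, 0.094, 0.996, -0.001]
contact_force: [-0.9, -0.1, -0.1]
width: -0.0002
gripper_force: 0.0
```

Run:
```python
from h import *
plan((.075,-.015),.126);hood('i')
```

```text
t 11.1 TCP dock [0.0752 0.0043 0.1747] q [-0.08  0.41  1.64 -0.    1.09 -1.46] F [-0.9 -0.1 -0.1]
 goal [0.596 0.004 0.126] shift tool now (u) [ 0.001 -0.096  0.244] after rot (u) [ 0.001 -0.097  0.243] rot (0.1) [-0.011  0.017 -0.013]
hood 24 [0.702 0.729 0.751] [ 0.048 -0.031  0.08 ] [0.103 0.021 0.123]
```

Hood is at 0.73 rad. Pressing on down.

>>> servo_tool([
  {"dp": [0,-0.04,0.04],"delta_rot": [0,0,0],"fingers": 0},
  {"dp": [0,-0.03,0.05],"delta_rot": [0,0,0],"fingers": 0},
  {"dp": [0,-0.02,0.05],"delta_rot": [0,0,0],"fingers": 0},
  {"dp": [0,-0.01,0.05],"delta_rot": [0,0,0],"fingers": 0},
  {"dp": [0,0,0],"delta_rot": [0,0,0],"fingers": 0},
])

```text
clock: 11.65
position: [0.5965, 0.0048, 0.1369]
ee_rot: [0.001, 0.093, 0.996, -0.0]
contact_force: [0.4, 0.7, -0.1]
width: 0.0
gripper_force: 0.0
```

>>> servo_tool([
  {"dp": [0,0,0.02],"delta_rot": [0,0,0],"fingers": 0},
  {"dp": [0,0,0.02],"delta_rot": [0,0,0],"fingers": 0},
  {"dp": [0,0,0.01],"delta_rot": [0,0,0],"fingers": 0},
  {"dp": [0,0,0],"delta_rot": [0,0,0],"fingers": 0},
])

```text
clock: 12.05
position: [0.5977, 0.0052, 0.1288]
ee_rot: [0.003, 0.093, 0.996, -0.0]
contact_force: [0.6, 0.8, -0.1]
width: -0.0001
gripper_force: 0.0
```

Run:
```python
from h import *
plan((.075,-.015),.126);hood('j')
```

```text
t 12.05 TCP dock [ 0.0766 -0.0137  0.1288] q [-0.11  0.45  1.71 -0.    0.98 -1.49] F [ 0.6  0.8 -0.1]
 goal [0.596 0.004 0.126] shift tool now (u) [ 0.008 -0.007  0.014] after rot (u) [ 0.008 -0.007  0.014] rot (0.1) [0.002 0.059 0.004]
hood 46 [0.058 0.089 0.156] [ 0.048 -0.057  0.053] [0.102 0.017 0.137]
```

>>> servo_tool([
  {"dp": [0,-0.04,0.01],"delta_rot": [0,0,0],"fingers": 0},
  {"dp": [0,0,0.01],"delta_rot": [0,0,0],"fingers": 0},
  {"dp": [0,0,0.01],"delta_rot": [0,0,0],"fingers": 0},
  {"dp": [0,0,0],"delta_rot": [0,0,0],"fingers": 0},
])

```text
clock: 12.5
position: [0.5964, -0.0038, 0.1254]
ee_rot: [0.004, 0.093, 0.996, -0.001]
contact_force: [-4.5, -2.9, 14.2]
width: -0.0001
gripper_force: 7.1
```

>>> servo_tool([
  {"dp": [0,0,0.01],"delta_rot": [0,0,0],"fingers": 0},
  {"dp": [0,0,0],"delta_rot": [0,0,0],"fingers": 0},
])

```text
clock: 12.7
position: [0.5964, -0.0038, 0.1251]
ee_rot: [0.004, 0.093, 0.996, -0.001]
contact_force: [-6.6, -0.8, 24.2]
width: 0.0
gripper_force: 12.0
```

Firm stop at 24 N, so the hood is down. Retracting and checking.

>>> servo_tool([
  {"dp": [0,0,0],"delta_rot": [0,0,0],"fingers": 0},
  {"dp": [0,0,-0.1],"delta_rot": [0,0,0],"fingers": 0},
  {"dp": [0,0,-0.2],"delta_rot": [0,0,0],"fingers": 0},
  {"dp": [0.1,0,-0.2],"delta_rot": [0,0,0],"fingers": 0},
  {"dp": [0.2,0,-0.2],"delta_rot": [0,0,0],"fingers": 0},
])

```text
clock: 13.2
position: [0.5427, 0.0068, 0.2577]
ee_rot: [0.005, 0.093, 0.996, -0.0]
contact_force: [0.7, -0.5, 1.0]
width: -0.0003
gripper_force: 0.0
```

>>> servo_tool([
  {"dp": [0.2,0.2,0],"delta_rot": [0,0,0],"fingers": 0},
  {"dp": [0.2,0.2,0],"delta_rot": [0,0,0],"fingers": 0},
  {"dp": [0,0.2,0],"delta_rot": [0,0,0],"fingers": 0},
  {"dp": [0,0.2,0],"delta_rot": [0,0,0],"fingers": 0},
  {"dp": [0,0,0],"delta_rot": [0,0,0],"fingers": 0},
])

```text
clock: 13.7
position: [0.4999, 0.1725, 0.2558]
ee_rot: [0.004, 0.091, 0.996, 0.001]
contact_force: [-0.3, -0.2, -0.2]
width: -0.0001
gripper_force: 0.0
```

Run:
```python
from h import *
plan((.075,-.015),.126);hood('k');det('l')
q=Tinv(cloud('top',np.load('pics/ltop.npy')).reshape(-1,3),*DOCK)
m=(q[:,0]>.05)&(q[:,0]<.1)&(q[:,1]>-.038)&(q[:,1]<.02);H=q[m];A=np.c_[H[:,1],np.ones(len(H))];print('top slope',np.linalg.lstsq(A,H[:,2],rcond=None)[0],H[:,2].mean())
s=cv2.imread('pics/lside.png')[165:265,225:365];t=cv2.imread('pics/ltop.png')[150:260,265:385]
f=lambda a:cv2.resize(a,(400,380),interpolation=cv2.INTER_CUBIC)
cv2.imwrite('pics/ls.png',np.hstack([f(s),f(t)]))
```

```text
t 13.7 TCP dock [-0.0505  0.1326  0.2558] q [ 0.2   0.24  1.69  0.    1.21 -1.19] F [-0.3 -0.2 -0.2]
 goal [0.596 0.004 0.126] shift tool now (u) [-0.619 -0.743  0.651] after rot (u) [-0.627 -0.738  0.649] rot (0.1) [0.032 0.074 0.043]
hood 103 [0.016 0.053 0.114] [ 0.047 -0.058  0.048] [0.104 0.017 0.057]
top 547 lo [-0.    -0.033  0.031] hi [0.106 0.028 0.057] med [ 0.042 -0.005  0.046]
side 324 lo [ 0.001 -0.035  0.028] hi [0.102 0.02  0.057] med [ 0.038 -0.018  0.045]
top slope [-7.18288660e-05  5.30931094e-02] 0.053093755819120486
```

View pics/ls.png

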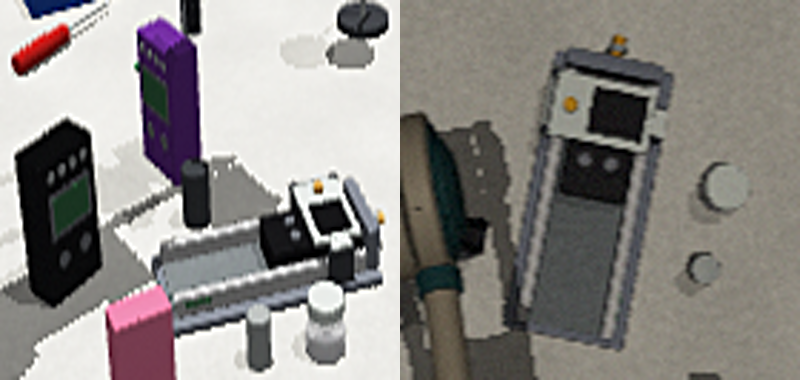

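The hood is flat: its top face measures 53 mm above the bench with zero slope. The detector is home beneath it, the bystanders haven't moved, and the arm is clear. Handing in.

```bash
python3 -c "
from rig import manip; print(manip.sign_off())"
```

```text
the job is handed in; nothing more can be done
None
```

The job is handed in: the detector lies on its back, display up, with its head home against the end block; the hood is shut flat over it, the bystanders look unmoved in the final pictures, and the arm is clear at about 14 s of the 54 s allowed (sign-off returned no verdict).

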